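# Hinge-pin jars in order of height on the run-door shelf

## Task

Line up the four stainless hinge-pin jars on the four round cork pads of the mahogany shelf in order of height, one jar to a pad: the tallest on the pad next to the amber bottle, then down to the shortest on the pad next to the blue grease tub. Keep the jars upright, centre each one on its pad and set it down rather than dropping it, and leave the bottle and the tub standing where they are.

Things in the scene. Friction and masses are not known exactly. Their poses are not given: they have to be found in the camera images.
- jar_60: The shortest of four plain cylindrical stainless-steel hinge-pin jars with flat lids: 60 mm tall, 48 mm across over its whole height (the four differ only in height: 60, 82, 104 and 126 mm; 0.11 to 0.43 kg). It starts upright on the bench, in the front row between the robot and the shelf. Origin at the centre of its underside, z up its axis.
- jar_82: The second shortest of four plain cylindrical stainless-steel hinge-pin jars with flat lids: 82 mm tall, 48 mm across over its whole height (the four differ only in height: 60, 82, 104 and 126 mm; 0.11 to 0.43 kg). It starts upright on the bench, in the front row between the robot and the shelf. Origin at the centre of its underside, z up its axis.
- jar_104: The second tallest of four plain cylindrical stainless-steel hinge-pin jars with flat lids: 104 mm tall, 48 mm across over its whole height (the four differ only in height: 60, 82, 104 and 126 mm; 0.11 to 0.43 kg). It starts upright on the bench, in the front row between the robot and the shelf. Origin at the centre of its underside, z up its axis.
- jar_126: The tallest of four plain cylindrical stainless-steel hinge-pin jars with flat lids: 126 mm tall, 48 mm across over its whole height (the four differ only in height: 60, 82, 104 and 126 mm; 0.11 to 0.43 kg). It starts upright on the bench, in the front row between the robot and the shelf. Origin at the centre of its underside, z up its axis.
- pad_a: One of four alike pale round cork pads, 70 mm across, 3 mm thick, fixed in a row (over 80 mm apart) along a fixed mahogany shelf 600 x 120 mm, 40 mm high, that lies roughly along world y. Its place in the row differs each time. Origin at the centre of its underside on the shelf top; a jar on it stands 43 mm above the bench. Its y axis runs along the row, x across.
- pad_b: One of four alike pale round cork pads, 70 mm across, 3 mm thick, fixed in a row (over 80 mm apart) along a fixed mahogany shelf 600 x 120 mm, 40 mm high, that lies roughly along world y. Its place in the row differs each time. Origin at the centre of its underside on the shelf top; a jar on it stands 43 mm above the bench. Its y axis runs along the row, x across.
- pad_c: One of four alike pale round cork pads, 70 mm across, 3 mm thick, fixed in a row (over 80 mm apart) along a fixed mahogany shelf 600 x 120 mm, 40 mm high, that lies roughly along world y. Its place in the row differs each time. Origin at the centre of its underside on the shelf top; a jar on it stands 43 mm above the bench. Its y axis runs along the row, x across.
- pad_d: One of four alike pale round cork pads, 70 mm across, 3 mm thick, fixed in a row (over 80 mm apart) along a fixed mahogany shelf 600 x 120 mm, 40 mm high, that lies roughly along world y. Its place in the row differs each time. Origin at the centre of its underside on the shelf top; a jar on it stands 43 mm above the bench. Its y axis runs along the row, x across.
- bottle: Empty amber glass bottle, 60 mm across, 170 mm tall, standing loose on the shelf at one end of the row of pads (either end), about 107 mm from the centre of the end pad. Origin at the centre of its underside, z up.
- tub: Blue plastic grease tub with flip-top lid, about 72 mm across (83 mm over the lid's small tab) and 56 mm tall, standing loose on the shelf at the other end of the row, about 107 mm from the centre of the end pad. Origin at the centre of its underside, z up.
Mind the look-alikes: they are no part of the job. What is shaped like the jar_104 but green or pink is not meant. Leave any turquoise look-alike of the jar_82 alone.

How it is judged:
At the end, for the whole second after the job is handed in: Each jar stands upright (within 0.08 rad) and at rest on a pad, its axis within 11 mm of the pad's centre, and the jars' heights fall along the row: the 126 mm jar on the pad nearest the bottle, then 104, then 82, and the 60 mm jar on the pad farthest from the bottle, beside the tub ((horizontal distance between jar_126 and pad_a below 0.011 m or horizontal distance between jar_126 and pad_b below 0.011 m or horizontal distance between jar_126 and pad_c below 0.011 m or horizontal distance between jar_126 and pad_d below 0.011 m) and horizontal distance between jar_126 and bottle between 0 and 0.155 m and height (world z) of jar_126 between 0.038 and 0.048 m and angle between each of jar_126, jar_104, jar_82, jar_60's own z axis and vertical below 0.08 rad and linear speed of each of jar_126, jar_104, jar_82, jar_60 below 0.02 m/s and (horizontal distance between jar_104 and pad_a below 0.011 m or horizontal distance between jar_104 and pad_b below 0.011 m or horizontal distance between jar_104 and pad_c below 0.011 m or horizontal distance between jar_104 and pad_d below 0.011 m) and horizontal distance between jar_104 and bottle between 0.155 and 0.25 m and height (world z) of jar_104 between 0.038 and 0.048 m and (horizontal distance between jar_82 and pad_a below 0.011 m or horizontal distance between jar_82 and pad_b below 0.011 m or horizontal distance between jar_82 and pad_c below 0.011 m or horizontal distance between jar_82 and pad_d below 0.011 m) and horizontal distance between jar_82 and bottle between 0.25 and 0.345 m and height (world z) of jar_82 between 0.038 and 0.048 m and (horizontal distance between jar_60 and pad_a below 0.011 m or horizontal distance between jar_60 and pad_b below 0.011 m or horizontal distance between jar_60 and pad_c below 0.011 m or horizontal distance between jar_60 and pad_d below 0.011 m) and horizontal distance between jar_60 and bottle between 0.345 and 0.45 m and height (world z) of jar_60 between 0.038 and 0.048 m); the robot touches nothing.
It fails at once if the bottle is moved by more than 25 mm or tipped (distance of bottle from where it was at the start of the episode above 0.025 m or angle between bottle's own z axis and vertical above 0.35 rad).
It fails at once if the tub is moved by more than 25 mm or tipped (distance of tub from where it was at the start of the episode above 0.025 m or angle between tub's own z axis and vertical above 0.35 rad).
It fails at once if a jar is tipped over (more than 0.6 rad) (angle between any of jar_60, jar_82, jar_104, jar_126's own z axis and vertical above 0.6 rad).
It fails at once if a jar is dropped: touched by nothing while its underside is more than 17 mm above the pads' upper faces ((height (world z) of jar_60 above 0.06 m and contact force between jar_60 and anything else below 0.001 N and contact force between jar_60 and the fingers below 0.001 N) or (height (world z) of jar_82 above 0.06 m and contact force between jar_82 and anything else below 0.001 N and contact force between jar_82 and the fingers below 0.001 N) or (height (world z) of jar_104 above 0.06 m and contact force between jar_104 and anything else below 0.001 N and contact force between jar_104 and the fingers below 0.001 N) or (height (world z) of jar_126 above 0.06 m and contact force between jar_126 and anything else below 0.001 N and contact force between jar_126 and the fingers below 0.001 N)).
It also fails if it takes over 96 s, if anything falls off the work surface, if the arm or the gripper's body presses on something with over 40 N, if the wrist force passes 120 N, or if a joint passes its speed limit or range.

## Robot

A 6-joint arm with a two-finger parallel gripper is mounted at the origin on the work surface. World frame = base frame: x ahead of the robot, y to its left, z up, the work surface at z = 0. Lengths are in m, angles in rad, forces in N, time in s.
With the tool pointing down it reaches from about 0.4 to 0.825 m from the base axis. Payload 7 kg.
Tool frame: the origin (TCP) lies at the very end of the fingers, on their centre line; the grasp point (between the pads) lies 19 mm behind it; z points along the fingers, y is the line along which they close (so a half turn about z gives the same grasp; the last joint's range is limited). The gripper opens to 88 mm and grips with 3 to 60 N. Pads are 19 mm wide; open, the fingers measure 130 mm over their backs; the gripper's body (78 mm by 193 mm) begins 47 mm behind the grasp point.
Start: joints at [-0.976, 0.359, 0.012, 0, -1.224, -0.288], TCP at [0.204, -0.643, 0.227] pointing down, gripper open.
Joint ranges: [-3.07, 3.07], [-1.43, 2.12], [-1.02, 1.25], [-3.03, 1.67], [-3.05, -0], [-3.03, 3.03]. Speed limits (rad/s): [2.39, 2.39, 3.01, 3.14, 3.14, 3.14].

## Interface

Orientations are given as [roll, pitch, yaw] about the fixed x, y, z axes, in that order (R = Rz(yaw) Ry(pitch) Rx(roll)).
In Python, from station import arm gives the robot as it stands.
- The arm moves only by the tool step_arm, never from a script. Its argument "rows" is a list of rows, each a list of 5 numbers: the shift along the world's x, y, z in m, then the turn about the world's z in rad, then the finger opening in m, from 0 to 0.0876. In form: [[x, y, z, spin, gripper], ...]. A call has 1 to 20 rows; each row is the pose to reach, as a shift and turn from the pose commanded when the call began; what a row does not reach only later rows make up. A row lasts 1/10 s, in which the tool goes at most 50 mm and 8.59 degrees, less where a joint would pass 70% of its speed; a pose out of reach is approached as far as the arm can. A call with a gripper value outside its range is refused whole. The fingers move at their own pace and stop on an object; "newtons" is the grip in N (left out, the last holds). Time passes only in rows, so rows that repeat a pose let the fingers close. It gives the time, the measured TCP pose, the force, the opening and the grip force at its end, in the units of the state.
- arm.get_state(): the state, without advancing time (a new reading comes with each control period).
- arm.grab_frame(name): name is "scene" or "top" or "wrist"; returns a dict with "color" (400x640x3 uint8, blue, green, red), "vfov" (degrees; the focal length in pixels is half the picture's height over the tangent of half this angle, whatever the lens; pixels are square), "cx", "cy" (the principal point, pixels), "k1" (the pictures are not rectified: a ray, as slopes to the right and down, at radius r is drawn at 1 + k1 r^2 times it, then the intrinsics apply), "rvec" (rotation vector, rad) and "tvec" (3), from world to camera coordinates, as OpenCV has them. Camera axes: x right, y down, z forward; pixel columns grow to the right and rows downward; lengths in m; the calibration is good to about 2 mm. A picture is of the moment at which its call begins. There is no depth.
- arm.job_done(): hands the job in; it is judged then, once.
The state is a dict: "t": time; "q": joint angles; "qd": joint speeds; "joint_efforts": joint torques, N m; "eef_pos": TCP position; "ee_rot": TCP orientation; "force": force on the tool from outside, world axes, zero at the start; "moment": the same for the moment, N m; "width": finger opening in m; "gripper_force": force on a finger pad.
Only numpy, scipy, OpenCV 4.12 (cv2) and the standard library are available. Lean on these libraries where they do the work, as an engineer would, in place of code of your own. Each camera call takes 0.05 s, during which the arm holds its last target. There are 200 camera calls.

## Working session

There is one attempt and no reset: what is moved stays moved. The work goes in short steps, Python scripts to look and compute and a tool call to move; the robot and the scene stay as the last step left them, time stands still between calls to the robot, and variables do not carry over. Pictures are saved under pics/ and viewed, at most 14 in all, crops included, and the job is handed in when it is done.

Besides the shell and the picture viewer there is one more tool, called after ">>>" as name(argument=value, ...) on one line, values as JSON. step_arm: Moves the arm, as the interface text tells. Its arguments: {"type":"object","properties":{"rows":{"type":"array"},"newtons":{"type":"number"}},"required":["rows"]}

```bash
mkdir -p pics; cat > h.py <<'E'
import numpy as np, cv2
from station import arm
def grab(n,f):
    d=arm.grab_frame(n); cv2.imwrite('pics/'+f,d['color']); np.save('pics/'+f+'.npy',{k:v for k,v in d.items()},allow_pickle=True); return d
def load(f): return np.load('pics/'+f+'.npy',allow_pickle=True).item()
def K(d):
    f=200/np.tan(np.radians(d['vfov'])/2); return np.array([[f,0,d['cx']],[0,f,d['cy']],[0,0,1.]]),np.array([d['k1'],0,0,0,0.])
def proj(d,P):
    k,D=K(d); return cv2.projectPoints(np.array(P,float).reshape(-1,3),np.array(d['rvec'],float),np.array(d['tvec'],float),k,D)[0][:,0]
def back(d,px,z):
    k,D=K(d); u=cv2.undistortPointsIter(np.array(px,float).reshape(-1,1,2),k,D,None,None,(3,100,1e-9))[:,0]
    R=cv2.Rodrigues(np.array(d['rvec'],float))[0]; c=-R.T@np.array(d['tvec'],float)
    r=np.c_[u,np.ones(len(u))]@R; return c+r*((z-c[2])/r[:,2])[:,None]
E
python3 -c "
from h import *
for n in ('scene','top'):
  d=grab(n,n+'0.png'); R=cv2.Rodrigues(np.array(d['rvec'],float))[0]; print(n,d['vfov'],d['cx'],d['cy'],d['k1'],-R.T@np.array(d['tvec']))
print(arm.get_state())
"
```

```text
scene 53.19069131517388 312.6651282445122 198.90170072976946 -0.017934823245474043 [ 0.80791108 -0.56840393  0.81744759]
top 43.303703245974525 319.4554873652127 191.64333095331017 -0.06384599434864967 [ 3.56414536e-01 -3.20244067e-05  1.08636361e+00]
{'t': 0.1, 'q': array([-9.75871596e-01,  3.59351577e-01,  1.11445965e-02, -3.29603991e-04,
       -1.22405669e+00, -2.88121493e-01]), 'qd': array([-0.00146642, -0.00157268,  0.00327901,  0.00191817, -0.00048833,
        0.00045504]), 'joint_efforts': array([-3.30437193e-03, -5.84164846e+01,  2.93751007e+01,  7.01554030e+00,
        1.02297618e-02, -6.46623994e-05]), 'eef_pos': array([ 0.20372682, -0.6430721 ,  0.22568651]), 'ee_rot': array([ 3.14009774e+00, -1.19900386e-04, -2.83490156e+00]), 'force': array([-0.91578464,  1.3282752 ,  0.18359001]), 'moment': array([0.01031567, 0.04700365, 0.04421937]), 'gripper_force': 0.0, 'width': 0.08756970796010255}
```

View pics/top0.png

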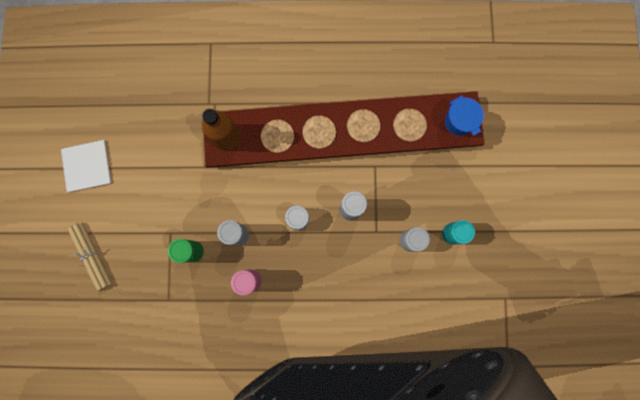

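View pics/scene0.png

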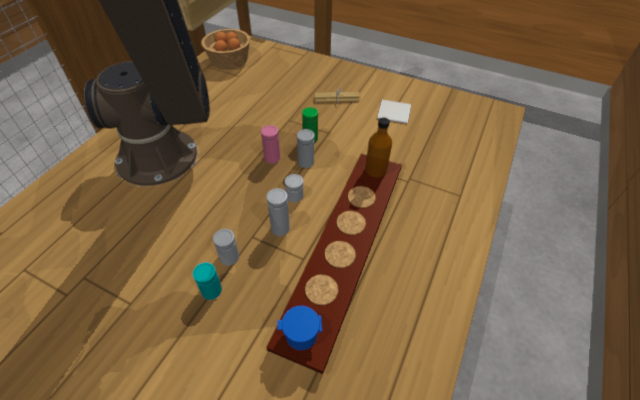

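The top view shows steel lids at (231,233), (297,218), (354,205) and (416,240). Look-alikes, not wanted: green (181,251), pink (245,283) and turquoise (459,233). Pads are at (278,136), (319,132), (363,126) and (410,125), with the bottle on the left and the tub on the right. Next is a close crop to check which jar is which.

```bash
python3 -c "
from h import *
a=cv2.imread('pics/top0.png')[80:300,170:490]; cv2.imwrite('pics/c1.png',cv2.resize(a,None,fx=2.5,fy=2.5,interpolation=cv2.INTER_CUBIC))
a=cv2.imread('pics/scene0.png')[95:315,180:400]; cv2.imwrite('pics/c2.png',cv2.resize(a,None,fx=2.7,fy=2.7,interpolation=cv2.INTER_CUBIC))
"
```

```text
(no output)
```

View pics/c1.png

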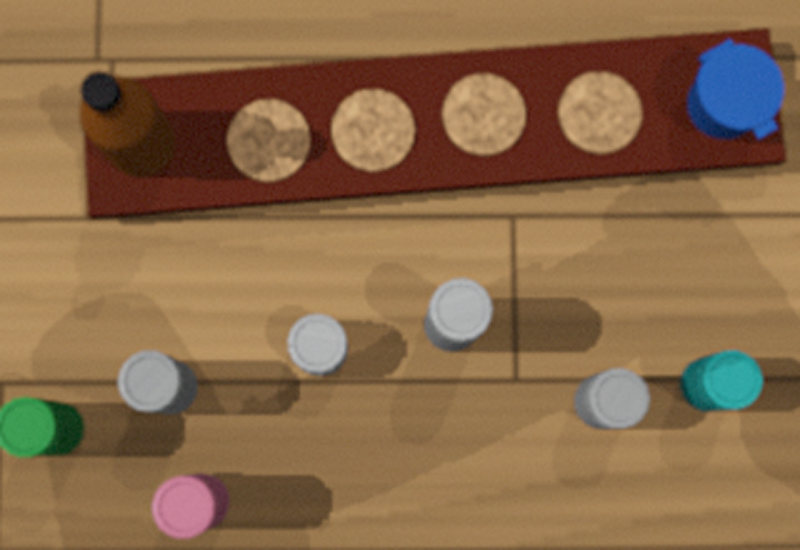

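View pics/c2.png

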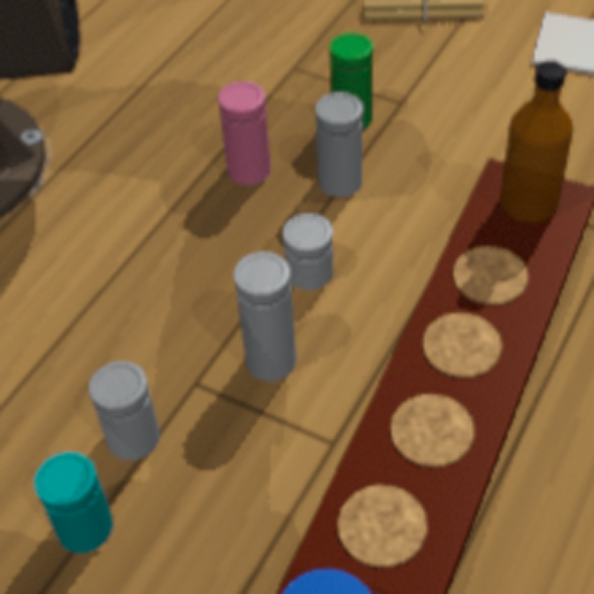

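The crops show 104 at (150,380), 60 at (317,343), 126 at (460,310) and 82 at (619,398) in c1. The heights in c2 agree with that: 104 sits beside green, 60 is the stubby one, 126 the tall one, and 82 is beside turquoise.

```bash
python3 -c "
from h import *
np.set_printoptions(suppress=True,precision=4)
t=load('top0.png'); s=load('scene0.png')
f=lambda u:(np.array(u,float)+.5)/2.5-.5+[170,80]
g=lambda u:(np.array(u,float)+.5)/2.7-.5+[180,95]
for n,h,u,v in (('104',.104,(150,380),(340,110)),('60',.06,(317,343),(308,234)),('126',.126,(460,310),(264,277)),('82',.082,(619,398),(120,386)),('p1',.043,(268,140),(490,275)),('p2',.043,(373,130),(462,344)),('p3',.043,(484,114),(432,429)),('p4',.043,(600,112),(383,525)),('green',.104,(25,427),(351,49)),('pink',.104,(184,506),(243,100)),('turq',.082,(731,380),(68,477)),('bottlecap',.17,(101,91),(550,75)),('tub',.056,(738,88),(330,610))):
  print(n,back(t,f(u),h)[0][:2],back(s,g(v),h)[0][:2])
print(back(t,f([(88,215),(783,162),(768,28)]),.04))
"
```

```text
104 [0.4081 0.1777] [0.411  0.1739]
60 [0.44   0.0493] [0.4428 0.044 ]
126 [ 0.4593 -0.0635] [ 0.4651 -0.0701]
82 [ 0.3928 -0.1922] [ 0.3962 -0.196 ]
p1 [0.6143 0.0919] [0.615  0.0882]
p2 [0.6224 0.0027] [0.6237 0.0003]
p3 [ 0.6359 -0.0919] [ 0.6366 -0.0944]
p4 [ 0.6372 -0.191 ] [ 0.6387 -0.1939]
green [0.3718 0.2752] [0.3756 0.2679]
pink [0.3108 0.1499] [0.3152 0.1436]
turq [ 0.4064 -0.2826] [ 0.4098 -0.2858]
bottlecap [0.6218 0.2069] [0.6024 0.2394]
tub [ 0.6544 -0.3068] [ 0.6369 -0.2802]
[[ 0.5512  0.2445  0.04  ]
 [ 0.5938 -0.3473  0.04  ]
 [ 0.7128 -0.3406  0.04  ]]
```

>>> step_arm(rows=[[0.02, -0.0, 0.0, 0.15, 0.075], [0.04, 0.05, 0.0, 0.29, 0.075], [0.06, 0.09, 0.0, 0.43, 0.075], [0.08, 0.13, 0.0, 0.57, 0.075], [0.1, 0.17, 0.0, 0.71, 0.075], [0.12, 0.21, 0.0, 0.85, 0.075], [0.14, 0.25, 0.0, 0.99, 0.075], [0.16, 0.29, 0.0, 1.13, 0.075], [0.18, 0.33, 0.0, 1.27, 0.075], [0.2, 0.37, 0.0, 1.339, 0.075], [0.215, 0.41, 0.0, 1.339, 0.075], [0.23, 0.455, 0.0, 1.339, 0.075], [0.24, 0.5, 0.0, 1.339, 0.075], [0.25, 0.54, 0.0, 1.339, 0.075], [0.257, 0.578, 0.0, 1.339, 0.075], [0.257, 0.578, 0.0, 1.339, 0.075], [0.257, 0.578, 0.0, 1.339, 0.075]], newtons=25)

```text
t: 1.8
eef_pos: [0.4607, -0.0646, 0.2263]
ee_rot: [3.141, -0.0, -1.493]
force: [0.2, -0.2, -0.2]
width: 0.0751
gripper_force: 0.0
```

```bash
python3 -c "
from h import *
d=grab('wrist','w1.png'); s=arm.get_state(); print(s['eef_pos'],s['ee_rot'],s['width'],s['t'])
R=cv2.Rodrigues(np.array(d['rvec'],float))[0]; print(d['vfov'],-R.T@np.array(d['tvec']))
p=(0.4605,-.0655,.126);print(proj(d,[p,(.44,.048,.06)]))
"
```

```text
[ 0.46056988 -0.06538028  0.22635537] [ 3.14098656e+00 -6.99093217e-05 -1.49480521e+00] 0.07488409099803293 1.85
63.860592195213776 [ 0.46615615 -0.13382378  0.38348017]
[[318.66217203 200.77402667]
 [329.05640144 284.46269361]]
```

View pics/w1.png

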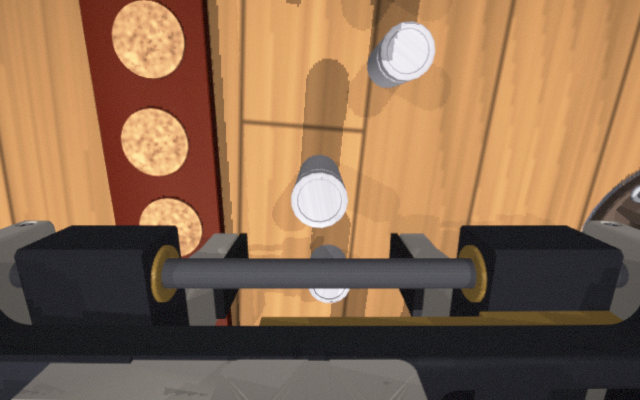

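The wrist view shows the 126 lid at (320,199), about 1 mm from where I predicted. The 82 lid is at (408,51), pad p4 at (148,39), and pad p3 at (154,142).

```bash
python3 -c "
from h import *
np.set_printoptions(suppress=True,precision=4)
d=load('w1.png')
for u,h in (((320,199),.126),((408,51),.082),((148.5,39),.043),((154.5,142),.043)): print(back(d,u,h)[0])
"
```

```text
[ 0.4595 -0.0671  0.126 ]
[ 0.3925 -0.1938  0.082 ]
[ 0.6361 -0.1933  0.043 ]
[ 0.6354 -0.094   0.043 ]
```

>>> step_arm(rows=[[-0.001, -0.002, -0.04, 0, 0.075], [-0.001, -0.002, -0.08, 0, 0.075], [-0.001, -0.002, -0.12, 0, 0.075], [-0.001, -0.002, -0.145, 0, 0.075], [-0.001, -0.002, -0.155, 0, 0.075], [-0.001, -0.002, -0.155, 0, 0.075], [-0.001, -0.002, -0.155, 0, 0.04], [-0.001, -0.002, -0.155, 0, 0.04], [-0.001, -0.002, -0.155, 0, 0.04], [-0.001, -0.002, -0.155, 0, 0.04], [-0.001, -0.002, -0.155, 0, 0.04], [-0.001, -0.002, -0.155, 0, 0.04]], newtons=30)

```text
t: 3.05
eef_pos: [0.4605, -0.0673, 0.0724]
ee_rot: [-3.14, -0.0, -1.495]
force: [-1.0, 0.2, 7.1]
width: 0.0475
gripper_force: 30.0
```

>>> step_arm(rows=[[0, 0, 0.02, 0, 0.04], [0, 0, 0.06, 0, 0.04], [0, 0, 0.1, 0, 0.04], [0.03, 0.02, 0.12, 0, 0.04], [0.06, 0.05, 0.12, 0, 0.04], [0.085, 0.08, 0.12, 0, 0.04], [0.11, 0.11, 0.12, 0, 0.04], [0.135, 0.135, 0.12, 0, 0.04], [0.15, 0.15, 0.12, 0, 0.04], [0.154, 0.156, 0.12, 0, 0.04], [0.154, 0.156, 0.11, 0, 0.04], [0.154, 0.156, 0.11, 0, 0.04], [0.154, 0.156, 0.11, 0, 0.04]])

```text
t: 4.35
eef_pos: [0.6126, 0.0876, 0.1809]
ee_rot: [3.14, -0.0, -1.496]
force: [-0.0, -0.0, -3.4]
width: 0.0478
gripper_force: 30.0
```

```bash
python3 -c "
from h import *
d=grab('wrist','w2.png'); s=arm.get_state(); print(s['eef_pos'],s['ee_rot'],s['width'],s['t'],s['force'])
t=grab('top','t2.png');sc=grab('scene','s2.png')
print(proj(d,[(.6223,.0005,.043),(.6355,-.094,.043)]))
a=d['color'];cv2.imwrite('pics/m2.png',np.hstack([a[:,100:400],cv2.resize(sc['color'][100:250,280:430],(400,400),interpolation=cv2.INTER_CUBIC)]))
"
```

```text
[0.61307715 0.08768778 0.18148284] [ 3.14096212e+00 -2.25874797e-04 -1.49635939e+00] 0.04763056842006607 4.4 [-0.18672254 -0.16363848 -3.98709682]
[[314.37265974  94.05251368]
 [306.21529194 -30.30076729]]
```

View pics/m2.png

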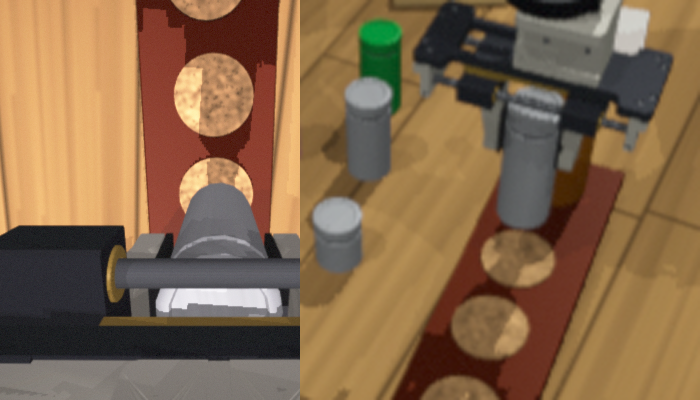

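The wrist view puts p2 at (313.5,94.5), against a predicted (314.4,94.1). Pad p1's top edge is at row ~158 and its side edges at columns ~279 and 352. The jar hangs upright over it.

```bash
python3 -c "
from h import *
d=load('w2.png')
a=np.linspace(0,6.283,61)
for c in [(.6142,.0893)]:
  e=proj(d,np.c_[c[0]+.035*np.cos(a),c[1]+.035*np.sin(a),a*0+.043]); print(proj(d,[(*c,.043)]),e.min(0),e.max(0))
print(back(d,(313.5,94.5),.043))
"
```

```text
[[316.34657027 193.13879122]] [279.33344755 156.05803415] [353.37319761 228.09206348]
[[0.62303562 0.00092822 0.043     ]]
```

>>> step_arm(rows=[[0.0, 0.0, -0.03, 0, 0.04], [0.0, 0.0, -0.05, 0, 0.04], [0.0, 0.0, -0.06, 0, 0.04], [0.0, 0.0, -0.06, 0, 0.04], [0.0, 0.0, -0.06, 0, 0.04]])

```text
t: 5.0
eef_pos: [0.6145, 0.0885, 0.1226]
ee_rot: [-3.14, -0.0, -1.496]
force: [0.0, -0.1, -3.4]
width: 0.0475
gripper_force: 30.0
```

>>> step_arm(rows=[[0.0, 0.001, -0.003, 0, 0.04], [0.0, 0.001, -0.005, 0, 0.04], [0.0, 0.001, -0.0065, 0, 0.04], [0.0, 0.001, -0.0075, 0, 0.04], [0.0, 0.001, -0.0075, 0, 0.04], [0.0, 0.001, -0.0075, 0, 0.04]])

```text
t: 5.6
eef_pos: [0.6141, 0.0896, 0.1154]
ee_rot: [-3.141, 0.0, -1.495]
force: [-3.9, 0.2, 5.5]
width: 0.0472
gripper_force: 30.0
```

>>> step_arm(rows=[[0, 0, 0, 0, 0.075], [0, 0, 0, 0, 0.075], [0, 0, 0, 0, 0.075], [0, 0, 0, 0, 0.075], [0, 0, 0.03, 0, 0.075], [0, 0, 0.07, 0, 0.075], [0, 0, 0.11, 0, 0.075], [-0.02, 0, 0.115, 0, 0.075], [-0.06, 0.01, 0.115, 0, 0.075], [-0.1, 0.03, 0.115, 0, 0.075], [-0.14, 0.05, 0.115, 0, 0.075], [-0.175, 0.07, 0.115, 0, 0.075], [-0.195, 0.08, 0.115, 0, 0.075], [-0.205, 0.085, 0.115, 0, 0.075], [-0.205, 0.085, 0.115, 0, 0.075], [-0.205, 0.085, 0.115, 0, 0.075]])

```text
t: 7.2
eef_pos: [0.4093, 0.1747, 0.2292]
ee_rot: [-3.141, 0.0, -1.495]
force: [-0.8, 0.0, 0.2]
width: 0.0747
gripper_force: 0.0
```

```bash
python3 -c "
from h import *
d=grab('wrist','w3.png'); t=grab('top','t3.png'); s=arm.get_state(); print(s['eef_pos'],s['ee_rot'],s['width'],s['t'],s['force'])
print(proj(d,[(.409,.175,.104),(.44,.047,.06)]), proj(t,[(.6142,.0905,.169)]))
a=cv2.resize(t['color'][90:190,190:340],None,fx=2.6,fy=2.6,interpolation=cv2.INTER_CUBIC)
cv2.imwrite('pics/m3.png',np.hstack([d['color'][:260,150:550],a]))
"
```

```text
[0.40954816 0.17431757 0.22890968] [ 3.14139332e+00 -3.93514580e-04 -1.49653066e+00] 0.0749851480710547 7.3 [0.43457402 0.18305096 0.1436752 ]
[[318.83024462 194.99585196]
 [295.98806604  49.0449958 ]] [[271.83783287 119.60280737]]
```

View pics/m3.png

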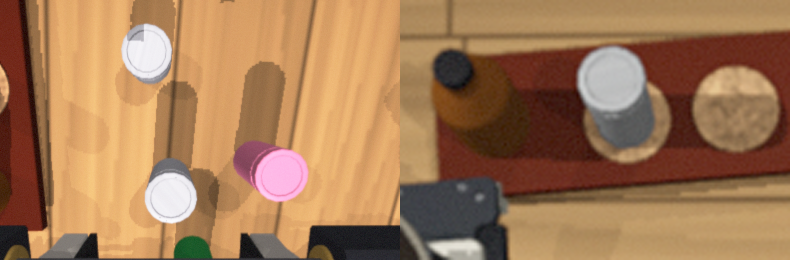

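The 126 jar is within 2 mm of its pad centre. The wrist view has the 104 lid at (321,198), about 2 mm off my estimate, and the 60 lid at (297,52). Pink at (428,175) and green at (342,250) are clear of the fingers.

>>> step_arm(rows=[[-0.002, 0.0025, -0.04, 0, 0.075], [-0.002, 0.0025, -0.08, 0, 0.075], [-0.002, 0.0025, -0.12, 0, 0.075], [-0.002, 0.0025, -0.155, 0, 0.075], [-0.002, 0.0025, -0.178, 0, 0.075], [-0.002, 0.0025, -0.178, 0, 0.075], [-0.002, 0.0025, -0.178, 0, 0.04], [-0.002, 0.0025, -0.178, 0, 0.04], [-0.002, 0.0025, -0.178, 0, 0.04], [-0.002, 0.0025, -0.178, 0, 0.04], [-0.002, 0.0025, -0.178, 0, 0.04], [-0.002, 0.0025, -0.178, 0, 0.04]])

```text
t: 8.5
eef_pos: [0.4074, 0.1776, 0.0521]
ee_rot: [-3.14, 0.001, -1.495]
force: [-1.0, -0.6, 7.3]
width: 0.0479
gripper_force: 30.0
```

>>> step_arm(rows=[[0, 0, 0.02, 0, 0.04], [0, 0, 0.06, 0, 0.04], [0, -0.01, 0.1, 0, 0.04], [0.02, -0.04, 0.12, 0, 0.04], [0.04, -0.08, 0.12, 0, 0.04], [0.06, -0.12, 0.12, 0, 0.04], [0.085, -0.155, 0.12, 0, 0.04], [0.12, -0.175, 0.12, 0, 0.04], [0.16, -0.177, 0.12, 0, 0.04], [0.195, -0.177, 0.12, 0, 0.04], [0.2155, -0.177, 0.115, 0, 0.04], [0.2155, -0.177, 0.085, 0, 0.04], [0.2155, -0.177, 0.06, 0, 0.04], [0.2155, -0.177, 0.05, 0, 0.04], [0.2155, -0.177, 0.046, 0, 0.04], [0.2155, -0.177, 0.044, 0, 0.04], [0.2155, -0.177, 0.0425, 0, 0.04], [0.2155, -0.177, 0.0425, 0, 0.04], [0.2155, -0.177, 0.0425, 0, 0.04]])

```text
t: 10.4
eef_pos: [0.623, 0.0002, 0.0951]
ee_rot: [-3.139, 0.0, -1.495]
force: [-1.9, 0.2, 4.6]
width: 0.0475
gripper_force: 30.0
```

>>> step_arm(rows=[[0, 0, 0, 0, 0.075], [0, 0, 0, 0, 0.075], [0, 0, 0, 0, 0.075], [0, 0, 0, 0, 0.075], [0, 0, 0.03, 0, 0.075], [0, 0, 0.07, 0, 0.075], [0, 0, 0.1, 0, 0.075], [-0.03, 0, 0.115, 0, 0.075], [-0.07, 0, 0.115, 0, 0.075], [-0.11, 0.02, 0.115, 0, 0.075], [-0.15, 0.04, 0.105, 0, 0.075], [-0.175, 0.048, 0.105, 0, 0.075], [-0.1835, 0.0485, 0.105, 0, 0.075], [-0.1835, 0.0485, 0.105, 0, 0.075], [-0.1835, 0.0485, 0.105, 0, 0.075]])

```text
t: 11.9
eef_pos: [0.4397, 0.0487, 0.199]
ee_rot: [-3.141, 0.0, -1.495]
force: [0.9, 0.3, -0.1]
width: 0.075
gripper_force: 0.0
```

```bash
python3 -c "
from h import *
d=grab('wrist','w4.png'); t=grab('top','t4.png'); s=arm.get_state(); print(s['eef_pos'],s['ee_rot'],s['width'],s['t'],s['force'])
print(proj(d,[(.439,.049,.06)]), proj(t,[(.6225,.0005,.147)]))
a=cv2.resize(t['color'][90:190,190:340],None,fx=2.6,fy=2.6,interpolation=cv2.INTER_CUBIC)
cv2.imwrite('pics/m4.png',np.hstack([d['color'][:260,150:550],a]))
"
```

```text
[0.43978021 0.04845172 0.19852924] [ 3.14156013e+00 -2.47082644e-04 -1.49642221e+00] 0.07512591472441259 12.0 [-0.70855257  0.18898205 -0.62311058]
[[319.33346102 191.48124035]] [[319.8115283  118.19606537]]
```

View pics/m4.png

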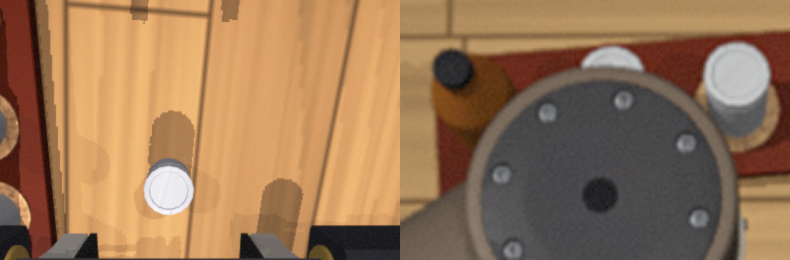

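The 104 jar is centred: its lid is at (319.6,118.1) against a predicted (319.8,118.2). The 60 lid is at (319,190) and needs y -1 mm.

>>> step_arm(rows=[[0, -0.001, -0.04, 0, 0.075], [0, -0.001, -0.08, 0, 0.075], [0, -0.001, -0.12, 0, 0.075], [0, -0.001, -0.155, 0, 0.075], [0, -0.001, -0.1765, 0, 0.075], [0, -0.001, -0.1765, 0, 0.075], [0, -0.001, -0.1765, 0, 0.04], [0, -0.001, -0.1765, 0, 0.04], [0, -0.001, -0.1765, 0, 0.04], [0, -0.001, -0.1765, 0, 0.04], [0, -0.001, -0.1765, 0, 0.04], [0, -0.001, -0.1765, 0, 0.04]])

```text
t: 13.2
eef_pos: [0.4397, 0.048, 0.0231]
ee_rot: [-3.139, 0.001, -1.495]
force: [-0.9, -0.1, 7.5]
width: 0.0472
gripper_force: 30.0
```

>>> step_arm(rows=[[0, 0, 0.02, 0, 0.04], [0, 0, 0.06, 0, 0.04], [0.01, -0.02, 0.1, 0, 0.04], [0.02, -0.06, 0.12, 0, 0.04], [0.04, -0.1, 0.12, 0, 0.04], [0.065, -0.14, 0.12, 0, 0.04], [0.09, -0.18, 0.12, 0, 0.04], [0.12, -0.215, 0.12, 0, 0.04], [0.155, -0.235, 0.12, 0, 0.04], [0.185, -0.241, 0.12, 0, 0.04], [0.198, -0.241, 0.115, 0, 0.04], [0.198, -0.241, 0.085, 0, 0.04], [0.198, -0.241, 0.06, 0, 0.04], [0.198, -0.241, 0.05, 0, 0.04], [0.198, -0.241, 0.046, 0, 0.04], [0.198, -0.241, 0.044, 0, 0.04], [0.198, -0.241, 0.0425, 0, 0.04], [0.198, -0.241, 0.0425, 0, 0.04], [0.198, -0.241, 0.0425, 0, 0.04]])

```text
t: 15.1
eef_pos: [0.6375, -0.1935, 0.0662]
ee_rot: [-3.14, -0.0, -1.495]
force: [-2.4, 1.6, 5.1]
width: 0.0477
gripper_force: 30.0
```

>>> step_arm(rows=[[0, 0, 0, 0, 0.075], [0, 0, 0, 0, 0.075], [0, 0, 0, 0, 0.075], [0, 0, 0, 0, 0.075], [0, 0, 0.03, 0, 0.075], [0, 0, 0.07, 0, 0.075], [0, 0, 0.11, 0, 0.075], [-0.03, 0, 0.14, 0, 0.075], [-0.07, 0, 0.15, 0, 0.075], [-0.115, 0, 0.15, 0, 0.075], [-0.16, 0, 0.15, 0, 0.075], [-0.2, 0, 0.15, 0, 0.075], [-0.23, -0.001, 0.15, 0, 0.075], [-0.2445, -0.001, 0.15, 0, 0.075], [-0.2445, -0.001, 0.15, 0, 0.075], [-0.2445, -0.001, 0.15, 0, 0.075]])

```text
t: 16.7
eef_pos: [0.3932, -0.1946, 0.215]
ee_rot: [-3.14, -0.0, -1.496]
force: [0.0, 0.2, 1.0]
width: 0.0748
gripper_force: 0.0
```

```bash
python3 -c "
from h import *
d=grab('wrist','w5.png'); t=grab('top','t5.png'); s=arm.get_state(); print(s['eef_pos'],s['ee_rot'],s['width'],s['t'],s['force'])
print(proj(d,[(.3925,-.194,.082)]), proj(t,[(.637,-.193,.103),(.6355,-.094,.043)]))
a=cv2.resize(t['color'][80:180,340:490],None,fx=2.6,fy=2.6,interpolation=cv2.INTER_CUBIC)
cv2.imwrite('pics/m5.png',np.hstack([d['color'][:260,150:550],a]))
"
```

```text
[ 0.3934344  -0.19449556  0.21455202] [-3.14156167e+00 -2.08954128e-04 -1.49560592e+00] 0.07510634830319951 16.8 [ 0.06613808 -0.18229388  0.10101686]
[[319.28619501 193.30771845]] [[415.85993929 116.79746137]
 [364.27687734 125.45852541]]
```

View pics/m5.png

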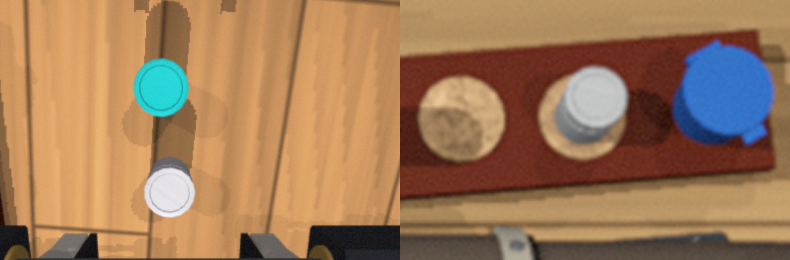

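The 60 jar is centred, with its lid at (415.4,116.9). The 82 lid is at (319.5,190.5), so y -2.5 mm, and turquoise is clear at (311,87).

>>> step_arm(rows=[[0, -0.0025, -0.04, 0, 0.075], [0, -0.0025, -0.08, 0, 0.075], [0, -0.0025, -0.12, 0, 0.075], [0, -0.0025, -0.16, 0, 0.075], [0, -0.0025, -0.183, 0, 0.075], [0, -0.0025, -0.183, 0, 0.075], [0, -0.0025, -0.183, 0, 0.04], [0, -0.0025, -0.183, 0, 0.04], [0, -0.0025, -0.183, 0, 0.04], [0, -0.0025, -0.183, 0, 0.04], [0, -0.0025, -0.183, 0, 0.04], [0, -0.0025, -0.183, 0, 0.04]])

```text
t: 18.0
eef_pos: [0.3931, -0.197, 0.0326]
ee_rot: [-3.14, -0.0, -1.495]
force: [-0.3, 2.1, 8.0]
width: 0.0477
gripper_force: 30.0
```

>>> step_arm(rows=[[0, 0, 0.02, 0, 0.04], [0, 0, 0.06, 0, 0.04], [0.01, 0.02, 0.1, 0, 0.04], [0.02, 0.055, 0.13, 0, 0.04], [0.045, 0.085, 0.13, 0, 0.04], [0.08, 0.103, 0.13, 0, 0.04], [0.12, 0.103, 0.13, 0, 0.04], [0.16, 0.103, 0.13, 0, 0.04], [0.2, 0.103, 0.13, 0, 0.04], [0.23, 0.103, 0.13, 0, 0.04], [0.243, 0.103, 0.115, 0, 0.04], [0.243, 0.103, 0.085, 0, 0.04], [0.243, 0.103, 0.06, 0, 0.04], [0.243, 0.103, 0.05, 0, 0.04], [0.243, 0.103, 0.046, 0, 0.04], [0.243, 0.103, 0.044, 0, 0.04], [0.243, 0.103, 0.0425, 0, 0.04], [0.243, 0.103, 0.0425, 0, 0.04], [0.243, 0.103, 0.0425, 0, 0.04]])

```text
t: 19.9
eef_pos: [0.6361, -0.0939, 0.0757]
ee_rot: [-3.139, -0.0, -1.495]
force: [-1.6, 1.1, 4.8]
width: 0.0476
gripper_force: 30.0
```

>>> step_arm(rows=[[0, 0, 0, 0, 0.075], [0, 0, 0, 0, 0.075], [0, 0, 0, 0, 0.075], [0, 0, 0, 0, 0.075], [0, 0, 0.03, 0, 0.075], [0, 0, 0.07, 0, 0.075], [0, 0, 0.11, 0, 0.075], [-0.03, 0, 0.15, 0, 0.075], [-0.07, 0, 0.15, 0, 0.075], [-0.11, 0, 0.15, 0, 0.075], [-0.15, -0.03, 0.15, 0, 0.075], [-0.17, -0.07, 0.15, 0, 0.075], [-0.17, -0.11, 0.15, 0, 0.075], [-0.17, -0.15, 0.15, 0, 0.075], [-0.17, -0.19, 0.15, 0, 0.075], [-0.17, -0.19, 0.15, 0, 0.075], [-0.17, -0.19, 0.15, 0, 0.075]])

```text
t: 21.6
eef_pos: [0.4649, -0.2847, 0.2236]
ee_rot: [3.141, 0.0, -1.498]
force: [-0.5, -0.3, 0.7]
width: 0.0749
gripper_force: 0.0
```

```bash
python3 -c "
from h import *
t=grab('top','t6.png'); s=arm.get_state(); print(s['eef_pos'],s['width'],s['t'],s['force'])
print(proj(t,[(.6142,.0905,.169),(.6225,.0005,.147),(.6357,-.0935,.125),(.637,-.193,.103)]))
cv2.imwrite('pics/m6.png',cv2.resize(t['color'][80:180,190:490],None,fx=2.6,fy=2.6,interpolation=cv2.INTER_CUBIC))
"
```

```text
[ 0.46499308 -0.28396414  0.22373297] 0.07478362590478807 21.65 [ 0.00395217 -0.07702755  0.6337238 ]
[[271.83783287 119.60280737]
 [319.8115283  118.19606537]
 [367.56140008 114.51160886]
 [415.85993929 116.79746137]]
```

View pics/m6.png

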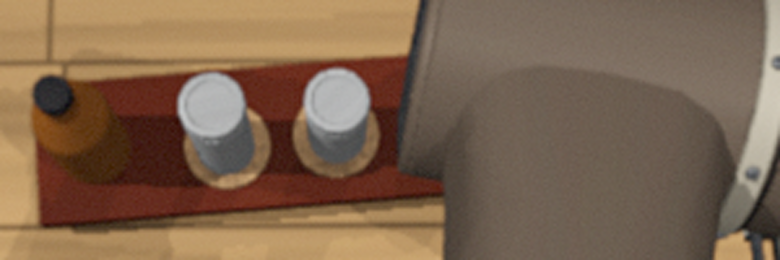

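The 126 and 104 jars stand centred and the arm hides the rest, so I'll check those from the scene camera.

```bash
python3 -c "
from h import *
d=grab('scene','s6.png')
print((proj(d,[(.6142,.0905,.169),(.6225,.0005,.147),(.6357,-.0935,.125),(.637,-.193,.103)])-[220,100])*2.4)
cv2.imwrite('pics/m7.png',cv2.resize(d['color'][100:340,220:480],None,fx=2.4,fy=2.4,interpolation=cv2.INTER_CUBIC))
"
```

```text
[[350.52995172 144.80631973]
 [320.65610486 224.6864203 ]
 [291.27254869 316.95706273]
 [243.33685615 418.24726451]]
```

View pics/m7.png

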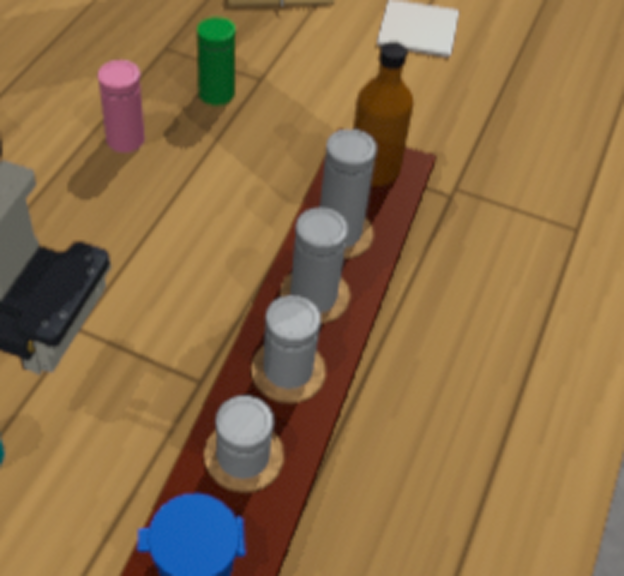

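All four jars stand on their pads in falling height from the bottle to the tub. The lids are at (350,147), (321,228), (292,317) and (244,418), which matches the predictions.

```bash
python3 -c "
from station import arm
print(arm.job_done())"
```

```text
the job is handed in; nothing more can be done
None
```

The four jars stand upright and centred on their pads, 126, 104, 82 and 60 mm in order from the bottle to the tub. I saw no sign of the bottle or tub moving. The job was handed in at about 22 s; no verdict came back.

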